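# Set the filling funnel at the wide jar

## Task

Get the jar-filling stand ready for the wide jar: with your fingertips push the funnel carriage along its bar, over any notch on the way, until its pin drops into the notch beside the wide jar, and leave it there with the pin down and the funnel over the jar. Only push it: do not pinch its paddle or lift it or its pin off the bar, and leave the jars and everything else on the slab where they are.

Things in the scene. Friction and masses are not known exactly. Their poses are not given: they have to be found in the camera images.
- rail: fixed jar-filling stand: wooden board (260 x 500 x 12 mm) with a steel bar along its y axis; origin on the granite under the bar's middle, x towards the row of jars. Bar top 52 mm above the granite; four cross notches at y = -150, -50, 50, 150 mm, each 20 mm long, 5 mm deep, sides sloped 40 degrees. One jar stands on the board level with each notch, 85 mm to the bar's +x side (to within 3 mm).
- carriage (a joint): travel in m of the funnel carriage along the bar: 0 at the bar's middle, grows towards the rail body's +y; stops at +-0.185. It starts at rest on the bar between the two middle notches (within 26 mm of 0). Sliding takes about 1.5 N, leaving a notch about 7 N (pushed slowly), either way. It stays where it is left
- index_pin (a joint): height in m of the carriage's spring index pin: 0 while its tooth rides on the bar's top, about -0.005 when it is down in a notch (about 2 mm of play along the bar); within about 7 mm of a notch's middle it springs down and draws the carriage in. Its dark knob (18 mm across, 12 mm tall) stands on top of the saddle over the bar and shows this: its top is 112 mm above the granite, 5 mm less when down
- saddle (a joint): lift in m of the carriage's saddle (with paddle and funnel, about 0.55 kg) off the bar: 0 as it rests; only its weight holds it down
- spout (a point): centre of the lower mouth (26 mm across) of the steel funnel on the carriage, 85 mm to the +x side of the bar and level along the bar with the tooth of its index pin; 86 mm above the granite. The funnel's rim is 84 mm across and 50 mm above this point
- paddle_top (a point): middle of the top edge of the carriage's push paddle: an upright aluminium plate square to the bar, 80 mm wide across the bar (rail x), 24 mm thick along the bar (rail y), reaching from 80 mm below this point up to it; this point is 166 mm above the granite, 48 mm to the -x side of the bar, level along the bar with spout and tooth
- left_cheek: the paddle's face plate on its rail +y side, 80 x 4 x 80 mm, origin at the plate's centre (10 mm to the +y side of the paddle's middle plane): push here to move the carriage towards rail -y
- right_cheek: the same on the paddle's rail -y side: push here to move the carriage towards rail +y
- wide_jar: the wide open white plastic jar, 58 mm tall, 82 mm across, standing at any one of the four notches; origin: centre of its underside
- jar_a: open white plastic jar, 58 mm tall, 54 mm across (narrow), a bystander; origin: centre of its underside
- jar_b: open white plastic jar, 58 mm tall, 54 mm across (narrow), a bystander; origin: centre of its underside
- jar_c: open white plastic jar, 58 mm tall, 54 mm across (narrow), a bystander; origin: centre of its underside
- chew_toy: red rubber chew toy, 85 mm tall, 60 mm across, upright in front of the stand; bystander; origin: centre of its underside
- clip: steel slip-lead clip, about 90 x 34 x 12 mm, lying in front of the stand; bystander
- treat_mold: yellow silicone treat mold, 120 x 170 x 24 mm, lying at the robot's right; bystander
- pitcher: empty glass pitcher, 190 mm tall, 104 mm across, with a handle, at the robot's right; bystander
Mind the look-alikes: they are no part of the job. What is shaped like the wide_jar but brown or purple is not meant.

How it is judged:
By the outcome, as a careful person would: the job done as asked, in the order asked, and still so for the second after the job is handed in, with the robot touching nothing.
It also fails if it takes over 38 s, if anything falls off the work surface, if the arm or the gripper's body presses on something with over 40 N, if the wrist force passes 120 N, or if a joint passes its speed limit or range.

## Robot

A 6-joint arm with a two-finger parallel gripper is mounted at the origin on the work surface. World frame = base frame: x ahead of the robot, y to its left, z up, the work surface at z = 0. Lengths are in m, angles in degrees, forces in N, time in s.
With the tool pointing down it reaches from about 0.375 to 0.9 m from the base axis. Payload 3.1 kg.
Tool frame: the origin (TCP) lies at the very end of the fingers, on their centre line; the grasp point (between the pads) lies bot.hold_point_z behind it (bot.hold_point_z is the distance from the TCP to the grasp point, in m); z points along the fingers, y is the line along which they close (so a half turn about z gives the same grasp; the last joint's range is limited). The gripper opens to 87 mm and grips with 3 to 60 N. Pads are 19 mm wide; open, the fingers measure 117 mm over their backs; the gripper's body (75 mm by 190 mm) begins 51 mm behind the grasp point.
Start: joints at [-80.529, 30.224, 82.088, -0, 67.689, -10.227], TCP at [0.211, -0.588, 0.223] pointing down, gripper open.
Joint ranges: [-176.69, 176.69], [-43.24, 126.21], [12.49, 139.97], [-82, 262], [0, 151.66], [-163.58, 163.58]. Speed limits (degrees/s): [159.86, 159.86, 180, 180, 180, 180].

## Interface

Orientations are given as a 3x3 rotation matrix whose columns are the frame's x, y, z axes.
In Python, from rig import bot gives the robot as it stands.
- The arm moves only by the tool apply_moves, never from a script. Its argument "plan" is one flat list of numbers, 4 for each row, row after row: the shift along the world's x, y, z normalised to -1 to 1, where 1 is 0.05 m, then the turn about the world's z normalised to -1 to 1, where 1 is 10 degrees. A call has 1 to 12 rows; each row shifts and turns the commanded pose from where the row before left it; what a row does not reach is not made up. A row lasts 1/8 s, in which the tool goes at most 62.5 mm and 10.7 degrees, less where a joint would pass 70% of its speed; a pose out of reach is approached as far as the arm can. A call with a number of a shift or a turn outside -1 to 1 is refused whole. A call with a gripper value outside its range is refused whole. "grip" is the closure, from -1 (fully open) to 1 (shut), so that 0 is half open, set as the call begins (left out, the last holds). The fingers move at their own pace and stop on an object; the grip force is fixed at half the most. Time passes only in rows, so rows that do not move let the fingers close. It gives the time, the measured TCP pose, the force, the opening and the grip force at its end, in the units of the state.
- bot.read_state(): the state, without advancing time (a new reading comes with each control period).
- bot.capture(name): name is "scene" or "top" or "wrist"; returns (picture, depth): 480x640x3 uint8, red, green, blue; 480x640 float32, m along the optical axis (not along the pixel's ray), 0 where there is no reading.
- bot.camera_info(name): a dict with "vertical_fov" (degrees; the focal length in pixels is half the picture's height over the tangent of half this angle, whatever the lens; pixels are square), "cx", "cy" (the principal point, pixels), "rvec" (rotation vector, rad) and "tvec" (3), from world to camera coordinates, as OpenCV has them; the wrist camera has in their place "mount" (4x4, takes a point from camera to tool coordinates, whose origin is the TCP and whose axes are the flange's). Camera axes: x right, y down, z forward; pixel columns grow to the right and rows downward; lengths in m; the calibration is good to about 2 mm. A picture is of the moment at which its call begins: read the wrist's pose just before it. camera_info takes no time and is no camera call.
- bot.hand_in(): hands the job in; it is judged then, once.
Trained networks look in the newest picture that a camera, given by its name, has taken for a name from the list of things; names that differ only in an ending like _2 or _b are one class to them, and where a whole thing is asked for, a point or a joint stands for the part that bears it (a point fixed in the world has none). Each returns a list of dicts, best first, with "p" (0 to 1); they miss things now and then, are a little off and sometimes report something else, mostly with a low value. They report only what shows in the picture. A call takes as long as a camera call. They do not tell look-alikes from the thing itself.
- bot.outline_of(camera, target): "mask" (480x640 bool, what is visible of it) and "xy" ([column, row] as shares, 0 to 1, of the picture: columns of its width, rows of its height, amid what is visible of it).
- bot.pinpoint(camera, target): "xy" ([column, row] as shares, 0 to 1, of the picture: columns of its width, rows of its height: a listed point, or the origin of a listed thing).
The state is a dict: "time_s": time; "joint_positions": joint angles; "qvel": joint speeds; "tau": joint torques, N m; "position": TCP position; "tcp_rot": TCP orientation; "force": force on the tool from outside, world axes, zero at the start; "moment": the same for the moment, N m; "opening": opening from 0.0 (shut) to 1.0 (fully open); "grasp_force": force on a finger pad.
Only numpy, scipy, OpenCV 4.12 (cv2) and the standard library are available. Lean on these libraries where they do the work, as an engineer would, in place of code of your own. Each camera call takes 0.05 s, during which the arm holds its last target. There are 200 camera calls.

## Working session

There is one attempt and no reset: what is moved stays moved. The work goes in short steps, Python scripts to look and compute and a tool call to move; the robot and the scene stay as the last step left them, time stands still between calls to the robot, and variables do not carry over. Pictures are saved under pics/ and viewed, at most 10 in all, crops included, and the job is handed in when it is done.

Besides the shell and the picture viewer there is one more tool, called after ">>>" as name(argument=value, ...) on one line, values as JSON. apply_moves: Moves the arm, as the interface text tells. Its arguments: {"type":"object","properties":{"plan":{"type":"array","items":{"type":"number"}},"grip":{"type":"number"}},"required":["plan"]}

```bash
mkdir -p pics
cat > h.py <<'E'
import numpy as np, cv2
from rig import bot
def cam(n):
    i=bot.camera_info(n); f=240/np.tan(np.radians(i['vertical_fov'])/2)
    R=cv2.Rodrigues(np.array(i['rvec'],float))[0]; return f,i['cx'],i['cy'],R,np.array(i['tvec'],float).ravel()
def atz(n,u,v,z):
    f,cx,cy,R,t=cam(n); d=R.T@np.array([(u-cx)/f,(v-cy)/f,1]); o=-R.T@t
    return o+d*(z-o[2])/d[2]
def cloud(n,D):
    f,cx,cy,R,t=cam(n); v,u=np.mgrid[:480,:640]
    P=np.stack([(u-cx)/f*D,(v-cy)/f*D,D],-1); return (P-t)@R
def proj(n,p):
    f,cx,cy,R,t=cam(n); q=R@np.array(p)+t; return q[0]/q[2]*f+cx,q[1]/q[2]*f+cy
E
python3 - <<'E'
from h import *
print(bot.camera_info('scene'),bot.camera_info('top'),bot.hold_point_z)
for n in('scene','top'):
    im,D=bot.capture(n); cv2.imwrite(f'pics/{n}0.png',im[:,:,::-1]); np.savez(f'{n}0.npz',im=im,D=D)
    for t,z in(('rail',0),('wide_jar',.012),('jar_a',.012),('spout',.086),('paddle_top',.166),('left_cheek',.126),('right_cheek',.126),('index_pin',.11)):
        for r in bot.pinpoint(n,t)[:5]:
            u,v=r['xy'][0]*640,r['xy'][1]*480
            print(n,t,round(r['p'],2),round(u),round(v),atz(n,u,v,z).round(3))
E
```

```text
{'vertical_fov': 45.204497368733925, 'cx': 315.98001213325625, 'cy': 239.70514486975844, 'rvec': array([ 2.03944192,  0.72562161, -0.42774906]), 'tvec': array([-0.34413392, -0.12606354,  1.60368119])} {'vertical_fov': 49.139964242529516, 'cx': 331.216396775916, 'cy': 243.38562665507, 'rvec': array([ 2.13596699, -2.18641365,  0.10724238]), 'tvec': array([-0.09710157,  0.56638262,  1.0865809 ])} 0.0187
scene rail 0.63 332 200 [0.327 0.212 0.   ]
scene rail 0.6 354 260 [0.548 0.017 0.   ]
scene wide_jar 0.98 369 343 [ 0.742 -0.199  0.012]
scene wide_jar 0.81 267 348 [ 0.604 -0.325  0.012]
scene wide_jar 0.71 364 279 [ 0.615 -0.041  0.012]
scene wide_jar 0.58 320 376 [ 0.723 -0.318  0.012]
scene jar_a 0.92 331 301 [ 0.608 -0.144  0.012]
scene jar_a 0.78 397 264 [0.641 0.048 0.012]
scene jar_a 0.61 425 243 [0.644 0.163 0.012]
scene jar_a 0.47 361 278 [ 0.61  -0.041  0.012]
scene spout 0.75 380 238 [0.616 0.016 0.086]
scene paddle_top 0.67 339 186 [0.493 0.03  0.166]
scene left_cheek 0.53 344 203 [0.504 0.035 0.126]
scene right_cheek 0.95 333 201 [0.478 0.029 0.126]Traceback (most recent call last):
  File "<stdin>", line 6, in <module>
ValueError: it knows: chew_toy, clip, jar, left_cheek, paddle_top, pitcher, rail, right_cheek, spout, treat_mold, wide_jar
```

Run:
```python
from h import *
for n in('top',):
    im,D=bot.capture(n); cv2.imwrite(f'pics/{n}0.png',im[:,:,::-1]); np.savez(f'{n}0.npz',im=im,D=D)
    for t,z in(('rail',0),('wide_jar',.012),('jar_a',.012),('spout',.086),('paddle_top',.166),('left_cheek',.126),('right_cheek',.126)):
        for r in bot.pinpoint(n,t)[:5]:
            u,v=r['xy'][0]*640,r['xy'][1]*480
            print(n,t,round(r['p'],2),round(u),round(v),atz(n,u,v,z).round(3))
```

```text
top rail 0.94 272 254 [0.546 0.021 0.   ]
top wide_jar 0.89 298 222 [ 0.613 -0.038  0.012]
top wide_jar 0.83 369 165 [ 0.738 -0.198  0.012]
top wide_jar 0.73 426 230 [ 0.59  -0.316  0.012]
top jar_a 0.93 343 225 [ 0.605 -0.138  0.012]
top jar_a 0.62 205 204 [0.66  0.164 0.012]
top spout 0.9 271 212 [0.625 0.011 0.086]
top left_cheek 0.67 252 277 [0.493 0.044 0.126]
top right_cheek 0.71 267 277 [0.492 0.015 0.126]
```

View pics/scene0.png

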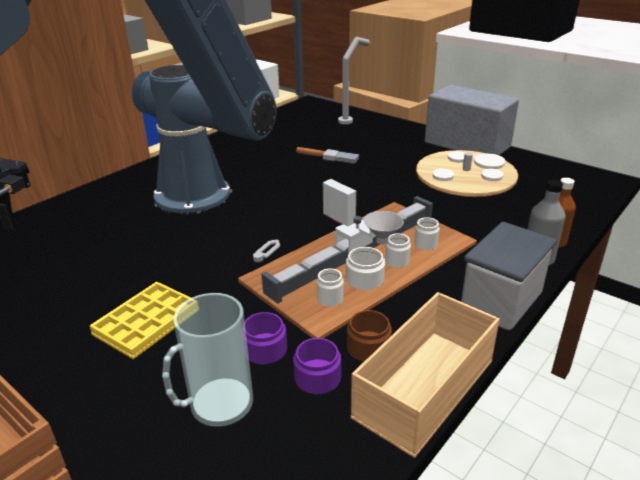

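View pics/top0.png

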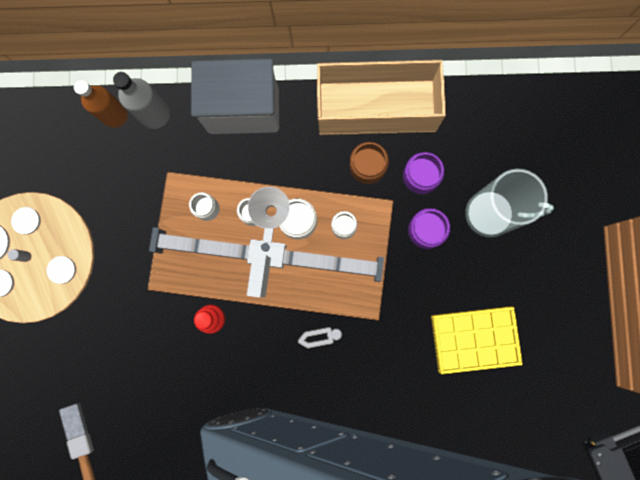

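The wide white jar is at top (298,219) and scene (365,267). Its look-alikes are brown at top (369,161) and purple at (424,172) and (429,228). The narrow white jars are at (203,206), (247,210) and (344,224). Next I'll fit the rail and carriage and check the jar in a close crop.

Run:
```python
from h import *
d=np.load('top0.npz'); im,D=d['im'],d['D']; P=cloud('top',D)
o=bot.outline_of('top','rail')
m=o[0]['mask']&(abs(P[...,2]-.012)<.006)
for zz in (.012,):
    c=[atz('top',u,v,zz) for u,v in((168,173),(392,200),(379,319),(149,291))]
    c=np.array(c)[:,:2]; print(c.round(3),c.mean(0))
r=cv2.minAreaRect(P[m][:,:2].astype(np.float32)); print('rect',r)
y=((c[0]-c[1])+(c[3]-c[2])); y/=np.linalg.norm(y); x=np.array([y[1],-y[0]]); C=c.mean(0); 
print('x',x,'y',y)
def loc(p): return ((p-C)@x).round(3),((p-C)@y).round(3)
# local heights
L=np.stack([(P[...,:2]-C)@x,(P[...,:2]-C)@y],-1)
inn=(abs(L[...,0])<.13)&(abs(L[...,1])<.25)
def ext(n,mm):
    q=L[mm]; print(n,mm.sum(),np.percentile(q,[2,98],axis=0).round(3).tolist(),P[mm][:,2].mean().round(3))
ext('padtop',inn&(abs(P[...,2]-.166)<.006)&(L[...,0]<0.02))
ext('knob',inn&(abs(P[...,2]-.111)<.004)&(abs(L[...,0])<.04)&(abs(L[...,1])<.06))
ext('bar',inn&(abs(P[...,2]-.052)<.004)&(abs(L[...,0])<.05))
ext('funnelrim',inn&(abs(P[...,2]-.134)<.004)&(L[...,0]>.03))
for n,u,v in(('wide',298,219),('n1',344,224),('n2',203,206)): print(n,loc(atz('top',u,v,.06)[:2]))
print('funnel',loc(atz('top',269,208,.136)[:2]),'knob',loc(atz('top',265,247,.112)[:2]))
ch=(im[...,0]>150)&(im[...,1]<90)&(im[...,2]<90)&(D>0); q=P[ch]; q=q[(abs(q[:,0]-.42)<.1)&(abs(q[:,1]-.15)<.1)];print('toy',q.min(0),q.max(0))
s=bot.read_state(); print(s['position'],s['tcp_rot'],s['force'])
cv2.imwrite('pics/crop0.png',cv2.resize(im[140:320,140:460,::-1],None,fx=2.5,fy=2.5,interpolation=cv2.INTER_CUBIC))
```

```text
[[ 0.73   0.246]
 [ 0.658 -0.245]
 [ 0.402 -0.208]
 [ 0.472  0.284]] [0.56559989 0.01910092]
rect ((0.5671670436859131, 0.020275473594665527), (0.5001764297485352, 0.2606348395347595), 81.27592468261719)
x [ 0.98954378 -0.14423284] y [0.14423284 0.98954378]
padtop 572 [[-0.111, -0.012], [-0.034, 0.011]] 0.166
knob 70 [[-0.037, -0.013], [0.039, 0.007]] 0.112
bar 2261 [[-0.038, -0.222], [0.034, 0.228]] 0.052
funnelrim 298 [[0.031, -0.041], [0.101, 0.038]] 0.133
wide (np.float64(0.056), np.float64(-0.054))
n1 (np.float64(0.057), np.float64(-0.15))
n2 (np.float64(0.06), np.float64(0.147))
funnel (np.float64(0.06), np.float64(-0.002)) knob (np.float64(-0.015), np.float64(-0.001))
toy [ 0.38280347  0.12195609 -0.00287557] [0.43961121 0.19042674 0.08896583]
[ 0.2106858  -0.58840174  0.22258433] [[ 9.41480099e-01  3.37068574e-01  1.84104213e-05]
 [ 3.37068575e-01 -9.41480098e-01 -3.82466776e-05]
 [ 4.44129212e-06  4.22140602e-05 -9.99999999e-01]] [ 0.14284997  0.60835382 -0.41099883]
```

View pics/crop0.png

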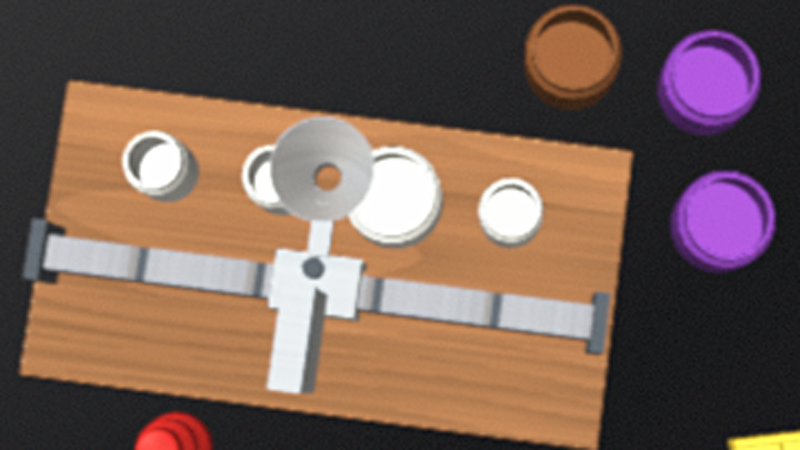

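The crop shows the wide white jar at (395,195), level with the y = -50 notch. The carriage stands at about y = 0, so I push on its +y cheek towards -y with no notch in between. First I approach, high and with the gripper shut.

>>> apply_moves(plan=[0.42, 0.96, 0, -0.24, 0.42, 0.96, 0, -0.24, 0.42, 0.96, 0, -0.24, 0.42, 0.96, 0, -0.24, 0.42, 0.96, 0, -0.24, 0.42, 0.96, 0, -0.24, 0.42, 0.96, 0, -0.24, 0.42, 0.96, 0, -0.24, 0.42, 0.96, 0, -0.24, 0.42, 0.96, 0, -0.22, 0.42, 0.96, 0, -0.22, 0.42, 0.96, 0, -0.22], grip=1)

```text
time_s: 2.35
position: [0.4635, -0.0108, 0.2229]
tcp_rot: [[0.989, -0.149, 0.001], [-0.149, -0.989, -0.0], [0.001, 0.0, -1.0]]
force: [0.5, -1.0, -0.7]
opening: 0.004
grasp_force: 0.0
```

>>> apply_moves(plan=[0.4, 0.96, 0, 0, 0.4, 0.96, 0, 0, 0, 0, 0, 0, 0, 0, 0, 0])

```text
time_s: 2.85
position: [0.5022, 0.0834, 0.2224]
tcp_rot: [[0.989, -0.147, -0.001], [-0.147, -0.989, -0.001], [-0.001, 0.001, -1.0]]
force: [0.5, -0.6, -0.2]
opening: 0.006
grasp_force: 0.0
```

Run:
```python
from h import *
s=bot.read_state(); print(s['position'],s['tcp_rot'].round(3) if hasattr(s['tcp_rot'],'round') else s['tcp_rot'],s['force'],s['opening'])
```

```text
[0.50218292 0.08344046 0.22239078] [[ 0.989 -0.147 -0.001]
 [-0.147 -0.989 -0.001]
 [-0.001  0.001 -1.   ]] [ 0.45487858 -0.55501686 -0.19822468] 0.0063522486367415055
```

>>> apply_moves(plan=[0, 0, -0.6, 0, 0, 0, -0.6, 0, 0, 0, -0.6, 0, 0, 0, -0.34, 0, 0, 0, 0, 0, 0, 0, 0, 0])

```text
time_s: 3.6
position: [0.5031, 0.0826, 0.1162]
tcp_rot: [[0.989, -0.149, 0.001], [-0.149, -0.989, -0.0], [0.001, 0.0, -1.0]]
force: [-0.3, 0.3, -0.6]
opening: 0.009
grasp_force: 0.0
```

>>> apply_moves(plan=[-0.014, -0.1, 0, 0, -0.014, -0.1, 0, 0, -0.014, -0.1, 0, 0, -0.014, -0.1, 0, 0, -0.014, -0.1, 0, 0, -0.014, -0.1, 0, 0, 0, 0, 0, 0])

```text
time_s: 4.47
position: [0.4984, 0.0532, 0.1155]
tcp_rot: [[0.989, -0.148, -0.0], [-0.148, -0.989, -0.0], [-0.0, 0.0, -1.0]]
force: [0.1, 0.1, 0.4]
opening: 0.007
grasp_force: 0.0
```

>>> apply_moves(plan=[-0.009, -0.06, 0, 0, -0.009, -0.06, 0, 0, -0.009, -0.06, 0, 0, -0.009, -0.06, 0, 0, -0.009, -0.06, 0, 0, -0.009, -0.06, 0, 0, -0.009, -0.06, 0, 0, -0.009, -0.06, 0, 0])

```text
time_s: 5.48
position: [0.4947, 0.0294, 0.1155]
tcp_rot: [[0.989, -0.148, -0.0], [-0.148, -0.989, 0.0], [-0.0, -0.0, -1.0]]
force: [0.0, 3.3, -0.1]
opening: 0.012
grasp_force: 1.7
```

```bash
cat > w.py <<'E'
from h import *
import sys
C=np.array([.5656,.0191]);x=np.array([.98954,-.14423]);y=np.array([.14423,.98954])
s=bot.read_state(); p=np.array(s['position'])[:2]-C; print('tcp loc',p@x,p@y,'F along y',np.array(s['force'])[:2]@y)
im,D=bot.capture('top'); cv2.imwrite(f'pics/{sys.argv[1]}.png',cv2.resize(im[140:320,140:460,::-1],None,fx=2.5,fy=2.5,interpolation=cv2.INTER_CUBIC))
P=cloud('top',D); L=np.stack([(P[...,:2]-C)@x,(P[...,:2]-C)@y],-1)
m=(abs(P[...,2]-.134)<.004)&(L[...,0]>.02)&(L[...,0]<.11)&(abs(L[...,1])<.2)
print('funnel y',np.percentile(L[m][:,1],[2,98]).round(4), np.percentile(L[m][:,1],[2,98]).mean().round(4))
dark=(im.max(-1)<115)&(abs(P[...,2]-.11)<.009)&(abs(L[...,0]+.018)<.015)&(abs(L[...,1])<.2)
print('knob',dark.sum(),L[dark].mean(0).round(4),np.median(P[dark][:,2]).round(4))
for r in bot.pinpoint('top','spout')[:1]: print('spout',((atz('top',r['xy'][0]*640,r['xy'][1]*480,.086)[:2]-C)@y).round(4),r['p'])
E
python3 w.py a
```

```text
tcp loc -0.07161651303641199 -1.1109393140345397e-05 F along y 3.2459479626706407
funnel y [-0.068   0.0109] -0.0285
knob 8 [-0.0137 -0.029 ] 0.1117
spout -0.0222 0.72
```

>>> apply_moves(plan=[-0.006, -0.04, 0, 0, -0.006, -0.04, 0, 0, -0.006, -0.04, 0, 0, -0.006, -0.04, 0, 0, -0.006, -0.04, 0, 0, -0.006, -0.04, 0, 0])

```text
time_s: 6.32
position: [0.4929, 0.0174, 0.1155]
tcp_rot: [[0.989, -0.148, -0.0], [-0.148, -0.989, -0.0], [-0.0, 0.0, -1.0]]
force: [0.2, 2.4, -0.2]
opening: 0.005
grasp_force: 0.9
```

>>> apply_moves(plan=[-0.003, -0.02, 0, 0, -0.003, -0.02, 0, 0])

```text
time_s: 6.58
position: [0.4933, 0.015, 0.1157]
tcp_rot: [[0.989, -0.148, 0.001], [-0.148, -0.989, -0.001], [0.001, 0.001, -1.0]]
force: [-0.1, 0.8, -0.1]
opening: 0.005
grasp_force: 0.0
```

```bash
python3 w.py b
```

```text
tcp loc -0.07098361896272247 -0.014529499235258054 F along y 0.7573703281362655
funnel y [-0.0836 -0.0053] -0.0445
knob 13 [-0.0144 -0.0433] 0.1087
spout -0.0424 0.79
```

>>> apply_moves(plan=[-0.003, -0.02, 0, 0, -0.003, -0.02, 0, 0])

```text
time_s: 6.92
position: [0.4926, 0.0135, 0.1156]
tcp_rot: [[0.989, -0.148, 0.0], [-0.148, -0.989, -0.0], [0.0, 0.0, -1.0]]
force: [-0.8, 0.2, -0.2]
opening: 0.005
grasp_force: 0.0
```

```bash
python3 w.py c
```

```text
tcp loc -0.07143278365757884 -0.016101018020446875 F along y 0.072338190958073
funnel y [-0.087  -0.0075] -0.0473
knob 10 [-0.0168 -0.0485] 0.1073
spout -0.0535 0.71
```

The contact force has gone to zero and the knob top is down to 107 mm, so the pin has dropped. I'll back off, lift and check.

>>> apply_moves(plan=[0.03, 0.2, 0, 0, 0.03, 0.2, 0, 0, 0.03, 0.2, 0, 0, 0, 0, 0.6, 0, 0, 0, 0.8, 0, 0, 0, 0.8, 0, -0.2, 0.9, 0, 0, -0.2, 0.9, 0, 0, -0.2, 0.9, 0, 0, 0, 0, 0, 0, 0, 0, 0, 0])

```text
time_s: 8.4
position: [0.4669, 0.1789, 0.2255]
tcp_rot: [[0.989, -0.146, 0.0], [-0.146, -0.989, -0.0], [0.0, 0.0, -1.0]]
force: [0.4, 0.5, 0.0]
opening: 0.007
grasp_force: 0.0
```

```bash
for i in 1 2 3; do python3 w.py d; done
python3 - <<'E'
from h import *
im,D=bot.capture('scene'); P=cloud('scene',D)
C=np.array([.5656,.0191]);x=np.array([.98954,-.14423]);y=np.array([.14423,.98954])
L=np.stack([(P[...,:2]-C)@x,(P[...,:2]-C)@y],-1)
m=(abs(L[...,0]+.02)<.014)&(abs(L[...,1]+.049)<.014)&(P[...,2]>.09)&(P[...,2]<.13); print('scene knob z',np.sort(P[m][:,2])[-8:].round(4),m.sum())
cv2.imwrite('pics/sc.png',cv2.resize(im[140:320,220:460,::-1],None,fx=3,fy=3,interpolation=cv2.INTER_CUBIC))
E
```

```text
tcp loc -0.12074206832818184 0.14389416650733686 F along y 0.6029972260243306
funnel y [-0.0871 -0.0075] -0.0473
knob 5 [-0.0185 -0.0505] 0.1068
spout -0.0493 0.95
tcp loc -0.12025685075877975 0.14304218997588136 F along y -0.7978416002309497
funnel y [-0.087  -0.0075] -0.0473
knob 9 [-0.0176 -0.0472] 0.1064
spout -0.0512 0.9
tcp loc -0.12008552151794845 0.14277044111579187 F along y -0.527265577051875
funnel y [-0.0871 -0.0077] -0.0474
knob 7 [-0.0162 -0.047 ] 0.1068
spout -0.0453 0.67
scene knob z [0.1244 0.1257 0.1259 0.126  0.1274 0.1282 0.1295 0.1298] 121
```

View pics/d.png

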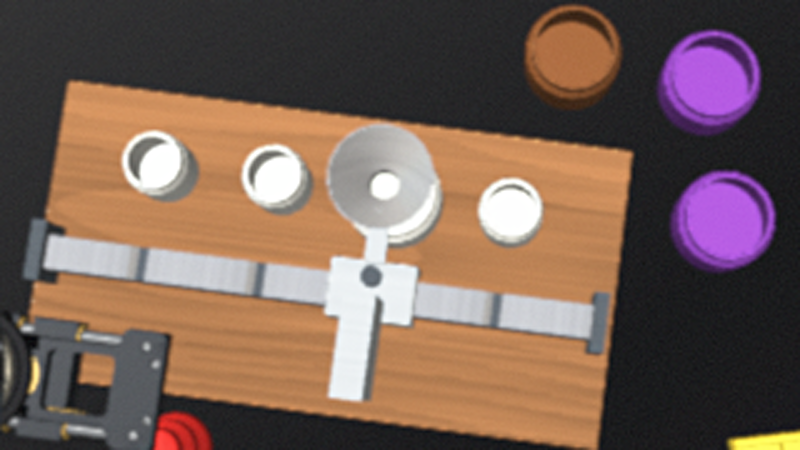

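View pics/sc.png

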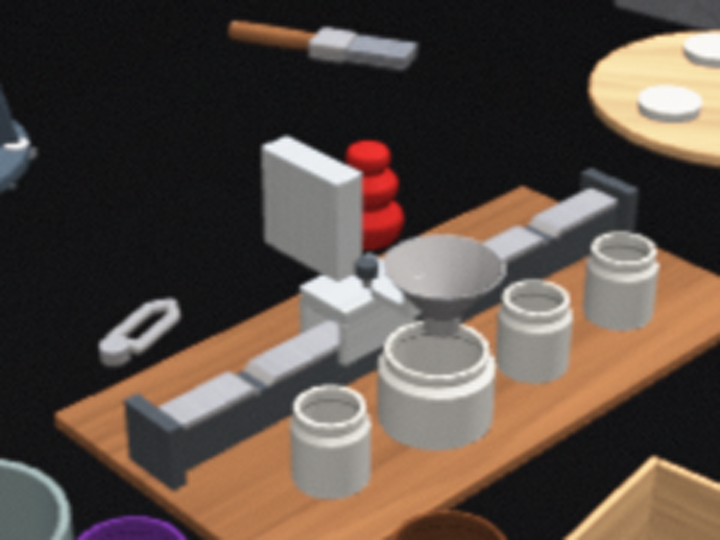

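The crops show the funnel mouth over the wide jar, the knob 5 mm lower than before (112 to 107 mm), and the jars, toy and clip where they were. The arm is clear, so I'm handing in.

```bash
python3 -c "
from rig import bot
print(bot.hand_in())"
```

```text
the job is handed in; nothing more can be done
None
```

The carriage was pushed into the notch beside the wide white jar and handed in at about 9 s, with the pin down, the funnel over the jar and the gripper clear; the verdict was not reported back.

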